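# Fit the charged battery to the hand vacuum

### The arm

A 6-joint arm with a two-finger parallel gripper is mounted at the origin on the work surface. World frame = base frame: x ahead of the robot, y to its left, z up, the work surface at z = 0. Lengths are in mm, angles in degrees, forces in N, time in s.
With the tool pointing down it reaches from about 300 to 850 mm from the base axis. Payload 4.2 kg.
Tool frame: the origin (TCP) lies on the centre line of the jaws, within the pads' length; the fingertips stand 14 mm ahead of it and the grasp point (between the pads) lies 5 mm behind it; z points along the fingers, y is the line along which they close (so a half turn about z gives the same grasp; the last joint's range is limited). The gripper opens to 91 mm and grips with 3 to 60 N. Pads are 32 mm wide; open, the fingers measure 118 mm over their backs; the gripper's body (76 mm by 178 mm) begins 60 mm behind the grasp point.
Start: joints at [75.63, 18.312, 89.639, -0, 72.044, -1.146], TCP at [131.536, 559.768, 227.976] pointing down, gripper open.
Joint ranges: [-177.97, 177.97], [-48.28, 115.42], [12.27, 149.76], [-77.06, 257.06], [2.81, 150.46], [-146.56, 146.56]. Speed limits (degrees/s): [147.25, 147.25, 180, 180, 180, 180].

### API

Orientations are given as [roll, pitch, yaw] about the fixed x, y, z axes, in that order (R = Rz(yaw) Ry(pitch) Rx(roll)).
In Python, from workcell import env gives the robot as it stands.
- The arm moves only by the tool arm_command, never from a script. Its argument "motion" is a list of rows, each an object with "offset": the shift along the tool's x, y, z in m, a list of three; "spin": the turn about the tool's z in rad. In form: [{"offset": [tx, ty, tz], "spin": spin}, ...]. A call has 1 to 5 rows; each row shifts and turns the commanded pose from where the row before left it, along the tool's axes as they then stand; what a row does not reach is not made up. A row lasts 1/8 s, in which the tool goes at most 62.5 mm and 10.7 degrees, less where a joint would pass 70% of its speed; a pose out of reach is approached as far as the arm can. A call with a gripper value outside its range is refused whole. "jaw" is the finger opening in m, from 0 to 0.0912, set as the call begins (left out, the last holds). The fingers move at their own pace and stop on an object; "newtons" is the grip in N (left out, the last holds). Time passes only in rows, so rows that do not move let the fingers close. It gives the time, the measured TCP pose, the force, the opening and the grip force at its end, in the units of the state.
- env.state(): the state, without advancing time (a new reading comes with each control period).
- env.grab_frame(name): name is "scene" or "top" or "wrist"; returns (picture, depth): 400x640x3 uint8, blue, green, red; 400x640 float32, mm along the optical axis (not along the pixel's ray), 0 where there is no reading.
- env.camera_model(name): a dict with "fx", "fy", "cx", "cy" (pixels), "k1" (the pictures are not rectified: a ray, as slopes to the right and down, at radius r is drawn at 1 + k1 r^2 times it, then the intrinsics apply), "eye" and "rotation" of the camera in the world; the wrist camera has in their place "hand_eye" (4x4, takes a point from camera to tool coordinates, whose origin is the TCP and whose axes are the flange's). Camera axes: x right, y down, z forward; pixel columns grow to the right and rows downward; lengths in mm; the calibration is good to about 2 mm. A picture is of the moment at which its call begins: read the wrist's pose just before it. camera_model takes no time and is no camera call.
- env.job_done(): hands the job in; it is judged then, once.
Trained networks look in the newest picture that a camera, given by its name, has taken for a name from the list of things; names that differ only in an ending like _2 or _b are one class to them, and where a whole thing is asked for, a point or a joint stands for the part that bears it (a point fixed in the world has none). Each returns a list of dicts, best first, with "score" (0 to 1); they miss things now and then, are a little off and sometimes report something else, mostly with a low value. They report only what shows in the picture. A call takes as long as a camera call. They do not tell look-alikes from the thing itself.
- env.boxes_of(camera, target): "bbox" ([left, top, right, bottom] in pixels, round what is visible of it).
- env.pinpoint(camera, target): "location" ([column, row] in pixels: a listed point, or the origin of a listed thing).
The state is a dict: "time_s": time; "qpos": joint angles; "qvel": joint speeds; "effort": joint torques, N m; "ee_pos": TCP position; "ee_rot": TCP orientation; "force": force on the tool from outside, world axes, zero at the start; "torque": the same for the moment, N m; "gripper_width": finger opening in mm; "gripper_force": force on a finger pad.
Only numpy, scipy, OpenCV 4.12 (cv2) and the standard library are available. Lean on these libraries where they do the work, as an engineer would, in place of code of your own. Each camera call takes 0.05 s, during which the arm holds its last target. There are 200 camera calls.

### The job

The battery pack on the charger is charged: press the charger's orange catch button so that the pack springs loose, slide it off its rails, then slide it along the rails of the hand vacuum until it is fully home and the vacuum's catch has clicked, and let go of it. Work gently - never wrench or ram the pack or lean hard on anything - and leave the mug, spice jar, remote control and matchbox alone.

Things in the scene. Friction and masses are not known exactly. Their poses are not given: they have to be found in the camera images.
- pack_center (a point): Battery pack: centre of its casing, a dark grey box with lime band and lime top label, 76 (x) by 52 (y) by 45 mm high, about 0.26 kg. +x: its front, goes in first; z up. Below the casing is a dovetail foot 10 mm high, its underside 32.5 mm below this point, from x = -30 to +34 mm, at most 37 mm wide. Grasp the casing across its 52 mm width: its sides stand clear above the rails.
- pack: The same pack; origin under its foot, 32.5 mm below pack_center, same axes. At the start it is locked on the charger.
- charger_bay (a point): Where pack_center is when the pack is fully home on the charger; x: direction of sliding in (out is -x), z up. The deck is 32.5 mm below. The catch locks the pack at x = -2 to 0 mm. Pressing the catch fully lets a sprung ejector (6 N) push the pack out to about x = -15 to -19 mm, where it stays, loose on the rails. It can be lifted only when slid out to x = -70 mm or beyond.
- charger_mouth (a point): Centre of the mouth of the charger's rails, on the deck, at x = -32, z = -32.5 mm from charger_bay. Rails and deck are the same as the vacuum's.
- charger: Charger: grey base 190 mm long, 104 mm wide, deck 34 mm above the table, head with orange catch button; origin on the table under charger_bay, same axes. Fixed.
- charger_catch_top (a point): Centre of the top of the charger's orange catch button, 24 (x) by 32 mm (y), 8 mm proud of the head; at x = +72, z = +15.5 mm from charger_bay. Press straight down: it lets go at 5 mm, 6 mm travel to a rigid stop; 2 N by its spring, up to 8 N while it holds the pack.
- vac_bay (a point): Where pack_center would be, fully home, with the vacuum's rail cradle (rails, end stop, catch) at the rear end of its slots; x: direction of sliding in, z up. The cradle is screwed on, fixed, 2 to 12 mm further in (+x) and up to 3 mm to a side (y) of that, which no reading shows: feel for it. A sprung tongue (5 N), then an ejector (last 16 mm, 3 to 6 N) resist: 5 to 12 N in all.
- vac_mouth (a point): Mouth of the vacuum's rails, cradle at the rear end of its slots (see vac_bay), on the flat deck. vac_bay is at x = +32, z = +32.5 mm from here. Open deck without rails from x = -53 to 0; mouth flared 0 to 14 mm (4.5 mm wider each side at 0); straight dovetail rails 14 to 68 mm, 8 mm high, outer edges y = +/-31 mm, play 0.9 mm each side, 1.5 mm upwards; end wall at 70 mm.
- vac: Hand vacuum, light grey with lime stripe, clear dust cup and nozzle at +x; 425 mm long, 104 mm wide, deck 60 mm and head 100 mm above the table; carrying handle, up to 165 mm high, from x = +110 mm on. Origin on the table under vac_bay, same axes. Fixed: it does not shift.
- vac_catch_top (a point): Centre of the top of the vacuum's orange catch button, like the charger's; at x = +72, z = +15.5 mm from vac_bay. This catch snaps up by itself when the pack is within 2 mm of the rigid end stop, and holds it; pushed less far, the pack springs back 14 mm or more when let go.
- mug_mid (a point): Blue mug, 80 mm across, 92 mm high; point half-way up. Leave alone.
- jar_mid (a point): Spice jar with red cap, 54 mm across, 105 mm high; point half-way up. Leave alone.
- remote_mid (a point): Black remote control lying flat, 165 by 46 by 18 mm, long along its x; its centre. Leave alone.
- matchbox_mid (a point): Matchbox lying flat, 56 by 37 by 16 mm; its centre. Leave alone.
Things that resemble listed ones, but are neither listed nor needed, are in the scene too. What is shaped like the pack but brown is not meant.

How it is judged (in metres and radians):
On the way, in this order (a step that is already met when the one before it is completed fails the run):
1. the charger's catch is pressed and the pack has sprung loose in the charger (x of pack_center in the frame of charger_bay below -0.006 m and distance between pack_center and charger_bay below 0.06 m), for 0.1 s.
2. the pack has been slid off the charger and is clear of it (distance between pack_center and charger_bay above 0.1 m), for 0.1 s.
At the end, for the whole second after the job is handed in: The pack is home on the vacuum's rails and stays there by itself against the ejector, that is, locked: x in vac_bay from -2 to +15 mm (covers wherever the cradle is; an unlocked pack springs back beyond -4 mm), within 18 mm of it in all, aligned to 0.08 rad, at rest (x of pack_center in the frame of vac_bay between -0.002 and 0.015 m and distance between pack_center and vac_bay below 0.018 m and angle between the x axis of pack_center and the x axis of vac_bay, either way round below 0.08 rad and linear speed of pack below 0.01 m/s); the robot touches nothing.
It fails at once if the pack is wrenched or rammed against the charger or the vacuum (over 80 N of contact force in all at the charger, 45 N at the vacuum) (contact force between pack and charger above 80 N or contact force between pack and vac above 45 N).
It fails at once if the robot leans on the charger, its catch, or the vacuum with more than 30 N (contact force between the arm and charger above 30 N or contact force between the arm and vac above 30 N).
It fails at once if the mug or the spice jar is moved more than 30 mm or tipped (distance of any of mug_mid, jar_mid from where it was at the start of the episode above 0.03 m or angle between any of mug_mid, jar_mid's own z axis and vertical above 0.4 rad).
It fails at once if the remote control or the matchbox is moved more than 30 mm (distance of any of remote_mid, matchbox_mid from where it was at the start of the episode above 0.03 m).
It also fails if it takes over 61 s, if anything falls off the work surface, if the arm or the gripper's body presses on something with over 40 N, if the wrist force passes 120 N, or if a joint passes its speed limit or range.

## Working session

There is one attempt and no reset: what is moved stays moved. The work goes in short steps, Python scripts to look and compute and a tool call to move; the robot and the scene stay as the last step left them, time stands still between calls to the robot, and variables do not carry over. Pictures are saved under pics/ and viewed, at most 10 in all, crops included, and the job is handed in when it is done.

Besides the shell and the picture viewer there is one more tool, called after "Emit:" as name([rows], argument=value, ...), one row to a line, values as JSON. arm_command: Moves the arm, as the interface text tells. Its arguments: {"type":"object","properties":{"motion":{"type":"array"},"jaw":{"type":"number"},"newtons":{"type":"number"}},"required":["motion"]}

```bash
mkdir -p pics; cat > h.py <<'E'
import numpy as np, cv2
from scipy.spatial.transform import Rotation as R
from workcell import env
def pose():
    s=env.state(); T=np.eye(4); T[:3,3]=s["ee_pos"]; T[:3,:3]=R.from_euler('xyz',s["ee_rot"],degrees=True).as_matrix(); return T
def cam(name):
    m=env.camera_model(name); T=np.eye(4)
    if "hand_eye" in m: T=pose()@np.array(m["hand_eye"])
    else:
        T[:3,3]=m["eye"]; T[:3,:3]=np.array(m["rotation"]).reshape(3,3)
    return m,T
def ray(m,px):
    K=np.array([[m["fx"],0,m["cx"]],[0,m["fy"],m["cy"]],[0,0,1.]])
    return cv2.undistortPoints(np.array([[px]],float),K,np.array([m["k1"],0,0,0,0.]))[0,0]
def at_z(m,T,px,z):
    d=T[:3,:3]@np.r_[ray(m,px),1]; return T[:3,3]+d*(z-T[2,3])/d[2]
def at_d(m,T,px,d):
    return T[:3,3]+T[:3,:3]@(np.r_[ray(m,px),1]*d)
E
python3 - <<'E'
from h import *
print(env.state())
for c in ["top","scene"]:
    m,T=cam(c); im,d=env.grab_frame(c); cv2.imwrite(f"pics/{c}0.png",im)
    print(c,m["fx"],T.round(2).tolist())
    for t in ["pack_center","charger_bay","charger_mouth","charger_catch_top","vac_bay","vac_mouth","vac_catch_top","mug_mid","jar_mid","remote_mid","matchbox_mid"]:
        for r in env.pinpoint(c,t)[:3]:
            p=r["location"]; u,v=np.clip(np.round(p).astype(int),0,[639,399]); dd=float(np.median(d[max(v-1,0):v+2,max(u-1,0):u+2]))
            print(t,round(r["score"],2),np.round(p,1),at_d(m,T,p,dd).round(0) if dd else None)
E
```

```text
{'time_s': 0.0, 'qpos': array([ 7.56294981e+01,  1.83499356e+01,  8.97075718e+01, -1.11606257e-04,
        7.20413806e+01, -1.14560720e+00]), 'qvel': array([-0.0137853 ,  0.0128182 , -0.0249059 , -0.00643604, -0.04671428,
        0.08715153]), 'effort': array([ 1.39941691e-03, -4.12469566e+01, -2.31966072e+01,  7.28154788e-02,
        4.58743132e-02, -1.43839202e-04]), 'ee_pos': array([131.42264681, 559.28647976, 227.12943992]), 'ee_rot': array([-1.79901130e+02, -1.87100690e-03,  1.66775138e+02]), 'force': array([-1.03171674,  0.27052436,  0.754263  ]), 'torque': array([0.01366136, 0.00143852, 0.03093837]), 'gripper_force': 0.0, 'gripper_width': 91.47314917391373}Traceback (most recent call last):
  File "<stdin>", line 4, in <module>
  File "h.py", line 10, in cam
    T[:3,3]=m["eye"]; T[:3,:3]=np.array(m["rotation"]).reshape(3,3)
                               ~~~~~~~~~~~~~~~~~~~~~~~~~~~~~~~^^^^^
ValueError: cannot reshape array of size 3 into shape (3,3)
```

```bash
sed -i 's/T\[:3,:3\]=np.array(m\["rotation"\]).reshape(3,3)/T[:3,:3]=R.from_euler("xyz",m["rotation"],degrees=True).as_matrix()/' h.py
python3 - <<'E'
from h import *
print(env.camera_model("top"))
for c in ["top","scene"]:
    m,T=cam(c); im,d=env.grab_frame(c); cv2.imwrite(f"pics/{c}0.png",im)
    print(c,m["fx"],T.round(2).tolist())
    for t in ["pack_center","charger_bay","charger_mouth","charger_catch_top","vac_bay","vac_mouth","vac_catch_top","mug_mid","jar_mid","remote_mid","matchbox_mid"]:
        for r in env.pinpoint(c,t)[:3]:
            p=r["location"]; u,v=np.clip(np.round(p).astype(int),0,[639,399]); dd=float(np.median(d[max(v-1,0):v+2,max(u-1,0):u+2]))
            print(t,round(r["score"],2),np.round(p,1),at_d(m,T,p,dd).round(0) if dd else None)
E
```

```text
{'fx': 405.1475903792308, 'fy': 405.1475903792308, 'cx': 321.21739362787747, 'cy': 202.958031280714, 'k1': -0.006093394206286992, 'eye': array([ 382.43754894,  -20.75534967, 1189.94886973]), 'rotation': array([-171.73336168,    0.65009256,  -88.8632342 ])}
top 405.1475903792308 [[0.02, -0.99, 0.14, 382.44], [-1.0, -0.02, 0.01, -20.76], [-0.01, -0.14, -0.99, 1189.95], [0.0, 0.0, 0.0, 1.0]]
pack_center 0.79 [244.9 210.4] [518. 204.  90.]
pack_center 0.79 [198.5 217.6] [499. 341.  58.]
pack_center 0.65 [247.5 211. ] [516. 196.  92.]
charger_bay 0.85 [245.3 212.6] [511. 202.  92.]
charger_mouth 0.7 [251.1 225.2] [477. 185.  88.]
charger_catch_top 0.76 [244.4 187.3] [583. 210.  82.]
charger_catch_top 0.59 [241.5 214.5] [506. 213.  90.]
vac_bay 0.78 [388.9 214.9] [ 516. -195.   61.]
vac_mouth 0.73 [383.1 230. ] [ 473. -179.   61.]
vac_catch_top 0.72 [390.5 191.7] [ 575. -193.  103.]
mug_mid 0.82 [479.  182.4] [ 624. -470.    7.]
jar_mid 0.92 [173.1 183.3] [591. 410.  83.]
jar_mid 0.63 [242.6 212.7] [511. 209.  92.]
remote_mid 0.71 [315.9 237.4] [452.   9.  20.]
matchbox_mid 0.67 [474.  248
[... 544 characters left out ...]
.6] [579. 214.  79.]
charger_catch_top 0.31 [407.7 204.9] [528. 211.  87.]
vac_bay 0.7 [259.4 184.4] [ 479. -198.   58.]
vac_bay 0.64 [404.4 221.3] [571. 205.  72.]
vac_mouth 0.64 [265.6 181.3] [ 464. -183.   57.]
vac_mouth 0.33 [160.7 216.5] [ 634. -428.   77.]
vac_catch_top 0.65 [250.2 199.4] [ 565. -198.   97.]
vac_catch_top 0.51 [401.7 212. ] [551. 196.  84.]
vac_catch_top 0.5 [401.  219.8] [568. 196.  73.]
mug_mid 0.58 [158.3 216. ] [ 636. -432.   82.]
jar_mid 0.78 [490.6 245.1] [618. 421.  70.]
jar_mid 0.24 [407.1 205.4] [530. 210.  87.]
remote_mid 0.96 [336.7 196.4] [463.  18.  16.]
matchbox_mid 0.63 [259.6 182.6] [ 472. -199.   58.]
matchbox_mid 0.47 [189.9 178.3] [ 440. -427.   12.]
```

View pics/top0.png

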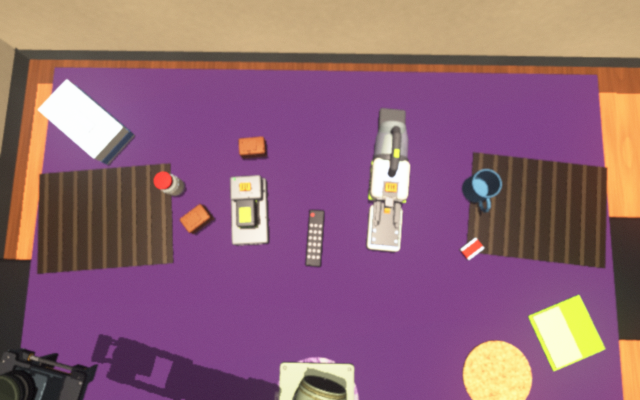

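View pics/scene0.png

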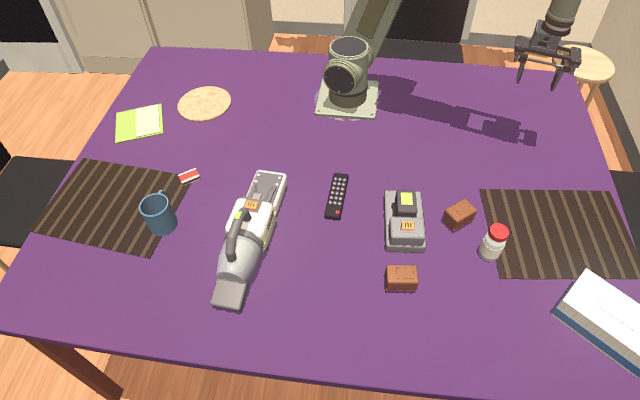

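The pack is at top px (245,212), grey with a lime label, on the grey charger. Its look-alikes are the brown blocks at (196,218) and (252,147). The catch is at (245,187). The vacuum's rails are at about (386,225). The description picks the lime-labelled pack. I'll move above it and check with the wrist camera.

Emit:
arm_command([
  {"offset": [-0.053,-0.0285,0],"spin": 0},
  {"offset": [-0.053,-0.0285,0],"spin": 0},
  {"offset": [-0.053,-0.0285,0],"spin": 0},
  {"offset": [-0.053,-0.0285,0],"spin": 0},
  {"offset": [-0.053,-0.0285,0],"spin": 0},
], jaw=0.09)

```text
time_s: 1.82
ee_pos: [358.2, 359.1, 228.2]
ee_rot: [179.9, 0.0, 166.8]
force: [0.3, 0.4, -0.4]
gripper_width: 90.0
gripper_force: 0.0
```

Emit:
arm_command([
  {"offset": [-0.053,-0.0285,-0.01],"spin": 0},
  {"offset": [-0.053,-0.0285,-0.01],"spin": 0},
  {"offset": [-0.053,-0.0285,-0.01],"spin": 0},
  {"offset": [0,0,-0.02],"spin": -0.15},
  {"offset": [0,0,-0.02],"spin": -0.15},
])

```text
time_s: 2.45
ee_pos: [492.8, 239.9, 298.2]
ee_rot: [-180.0, -0.0, -175.9]
force: [-0.1, 0.4, -0.4]
gripper_width: 90.0
gripper_force: 0.0
```

```bash
cat > look.py <<'E'
import sys
from h import *
m,T=cam("wrist"); im,d=env.grab_frame("wrist"); cv2.imwrite(f"pics/{sys.argv[1]}.png",im); np.save("d.npy",d); np.save("T.npy",T)
print(env.state()["time_s"],pose()[:3,3].round(1),env.state()["ee_rot"].round(2),"cam",T[:3,3].round(0),(T[:3,:3]@[0,0,1]).round(2),"hand_eye",np.round(m["hand_eye"],2).tolist())
for t in sys.argv[2:]:
    for r in env.pinpoint("wrist",t)[:2]:
        p=r["location"]; u,v=np.clip(np.round(p).astype(int),1,[638,398]); dd=float(np.median(d[v-1:v+2,u-1:u+2]))
        print(t,round(r["score"],2),np.round(p,1),at_d(m,T,p,dd).round(1))
E
python3 look.py w1 pack_center charger_bay charger_mouth charger_catch_top
```

```text
2.5 [493.7 240.7 301.3] [ 179.89    0.28 -175.65] cam [418. 234. 454.] [ 0.26  0.02 -0.96] hand_eye [[-0.0, -0.96, -0.26, 75.28], [1.0, -0.0, 0.0, -0.93], [-0.0, -0.26, 0.96, -155.94], [0.0, 0.0, 0.0, 1.0]]
pack_center 0.95 [285.4 187. ] [505.8 204.2  89.1]
pack_center 0.75 [403.6 177.3] [491.3 346.8  54.6]
charger_mouth 0.96 [289.2 161.4] [476.6 206.9  86.4]
charger_catch_top 0.59 [287.2 245.1] [580.3 209.1  81.2]
```

View pics/w1.png

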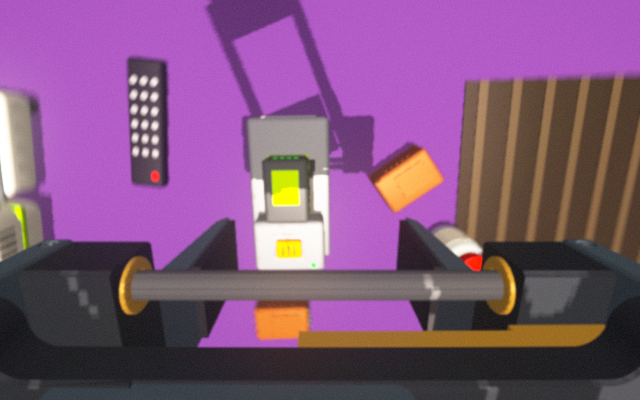

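Wrist view: the grey pack with lime label is at (286,187) on the charger, the orange catch at (289,248), and a brown block at (407,178). The choice holds. Next I'll measure the exact pose from depth.

```bash
cat >> h.py <<'E'
def cloud(m,T,d):
    v,u=np.mgrid[0:400,0:640]; K=np.array([[m["fx"],0,m["cx"]],[0,m["fy"],m["cy"]],[0,0,1.]])
    r=cv2.undistortPoints(np.stack([u.ravel(),v.ravel()],1).astype(float)[:,None],K,np.array([m["k1"],0,0,0,0.]))[:,0]
    P=np.c_[r,np.ones(len(r))]*d.reshape(-1,1); return (P@T[:3,:3].T+T[:3,3]).reshape(400,640,3)
def rect(P,mask):
    n,l,st,_=cv2.connectedComponentsWithStats(mask.astype(np.uint8)); k=1+np.argmax(st[1:,4]); q=P[l==k]
    return cv2.minAreaRect(q[:,:2].astype(np.float32)),np.median(q[:,2]),len(q)
E
python3 - <<'E'
from h import *
m=env.camera_model("wrist"); T=np.load("T.npy"); d=np.load("d.npy"); P=cloud(m,T,d); z=P[...,2]
im=cv2.imread("pics/w1.png"); hsv=cv2.cvtColor(im,cv2.COLOR_BGR2HSV)
roi=np.zeros((400,640),bool); roi[100:275,235:340]=1
lime=roi&(hsv[...,0]>25)&(hsv[...,0]<50)&(hsv[...,1]>120)
oran=roi&(hsv[...,0]>8)&(hsv[...,0]<29)&(hsv[...,1]>120); oran[:225]=0
print("pack top",rect(P,roi&(z>84)&(z<97)&(np.arange(400)[:,None]<222)))
print("head",rect(P,roi&(z>66)&(z<80)&(np.arange(400)[:,None]>200)))
print("deck+",rect(P,roi&(z>25)&(z<45)))
print("charger all",rect(P,roi&(z>22)&(z<110)))
print("lime",rect(P,lime)); print("orange",rect(P,oran))
E
```

```text
pack top (((511.1676940917969, 203.51806640625), (73.4761962890625, 51.46795654296875), 4.005199432373047), np.float64(88.28266540445716), 2736)
head (((584.381591796875, 208.73202514648438), (64.64167022705078, 87.23564147949219), 4.624763488769531), np.float64(72.90612398578139), 2837)
deck+ (((523.498046875, 204.47244262695312), (188.30096435546875, 103.7678451538086), 4.5328369140625), np.float64(33.07410623982679), 5233)
charger all (((522.9816284179688, 204.43150329589844), (189.33705139160156, 103.7678451538086), 4.532836437225342), np.float64(71.30341207794459), 11671)
lime (((472.24285888671875, 207.82754516601562), (37.00700378417969, 114.52619934082031), 82.6213607788086), np.float64(88.88850322834435), 954)
orange (((509.597900390625, 214.4635467529297), (30.541847229003906, 184.95057678222656), 87.63848876953125), np.float64(80.58046642823632), 230)
```

Emit:
arm_command([
  {"offset": [-0.0289,-0.0128,0.03],"spin": 0},
  {"offset": [-0.0289,-0.0128,0.04],"spin": 0},
  {"offset": [-0.0288,-0.0128,0.05],"spin": 0},
  {"offset": [0,0,0.05],"spin": 0},
  {"offset": [0,0,0.02],"spin": 0},
], jaw=0.0)

```text
time_s: 3.32
ee_pos: [578.5, 207.6, 103.0]
ee_rot: [-179.9, -0.5, -176.1]
force: [-0.1, 0.2, 0.3]
gripper_width: 42.5
gripper_force: 0.0
```

Emit:
arm_command([
  {"offset": [0,0,0.003],"spin": 0},
  {"offset": [0,0,0],"spin": 0},
  {"offset": [0,0,0],"spin": 0},
])

```text
time_s: 3.7
ee_pos: [581.9, 208.9, 106.4]
ee_rot: [180.0, 0.1, -176.0]
force: [0.7, -0.2, 0.4]
gripper_width: 12.9
gripper_force: 0.0
```

Emit:
arm_command([
  {"offset": [0,0,0.005],"spin": 0},
  {"offset": [0,0,0.003],"spin": 0},
  {"offset": [0,0,0.002],"spin": 0},
  {"offset": [0,0,0],"spin": 0},
])

```text
time_s: 4.2
ee_pos: [581.2, 208.5, 95.0]
ee_rot: [180.0, -0.0, -176.0]
force: [-1.1, -0.1, 1.1]
gripper_width: 0.4
gripper_force: 0.5
```

Emit:
arm_command([
  {"offset": [0,0,0.0015],"spin": 0},
  {"offset": [0,0,0.0015],"spin": 0},
  {"offset": [0,0,0],"spin": 0},
])

```text
time_s: 4.58
ee_pos: [581.2, 208.5, 91.8]
ee_rot: [180.0, 0.0, -176.0]
force: [-0.0, 0.1, 1.2]
gripper_width: 0.4
gripper_force: 0.1
```

Emit:
arm_command([
  {"offset": [0,0,0.0015],"spin": 0},
  {"offset": [0,0,0],"spin": 0},
])

```text
time_s: 4.82
ee_pos: [581.3, 208.6, 90.4]
ee_rot: [180.0, 0.0, -176.0]
force: [0.3, -0.1, 1.6]
gripper_width: 0.5
gripper_force: 0.7
```

Emit:
arm_command([
  {"offset": [0,0,0.001],"spin": 0},
  {"offset": [0,0,0],"spin": 0},
])

```text
time_s: 5.08
ee_pos: [581.5, 208.6, 90.1]
ee_rot: [180.0, 0.1, -176.0]
force: [-0.9, -0.0, 4.1]
gripper_width: 0.7
gripper_force: 2.3
```

Emit:
arm_command([
  {"offset": [0,0,0.0005],"spin": 0},
  {"offset": [0,0,0],"spin": 0},
])

```text
time_s: 5.32
ee_pos: [581.5, 208.6, 90.0]
ee_rot: [180.0, 0.1, -176.0]
force: [-0.6, -1.0, 7.5]
gripper_width: 0.3
gripper_force: 3.5
```

```bash
python3 - <<'E'
from h import *
m,T=cam("top"); im,d=env.grab_frame("top"); cv2.imwrite("pics/t1.png",im[170:260,190:300].repeat(6,0).repeat(6,1))
P=cloud(m,T,d); z=P[...,2]
roi=np.zeros((400,640),bool); roi[195:240,225:275]=1
hsv=cv2.cvtColor(im,cv2.COLOR_BGR2HSV)
print(rect(P,roi&(z>80)&(z<100)), rect(P,roi&(hsv[...,0]>25)&(hsv[...,0]<50)&(hsv[...,1]>120)))
E
```

```text
Traceback (most recent call last):
  File "h.py", line 24, in rect
    n,l,st,_=cv2.connectedComponentsWithStats(mask.astype(np.uint8)); k=1+np.argmax(st[1:,4]); q=P[l==k]
                                                                          ~~~~~~~~~^^^^^^^^^^
ValueError: attempt to get argmax of an empty sequence
```

View pics/t1.png

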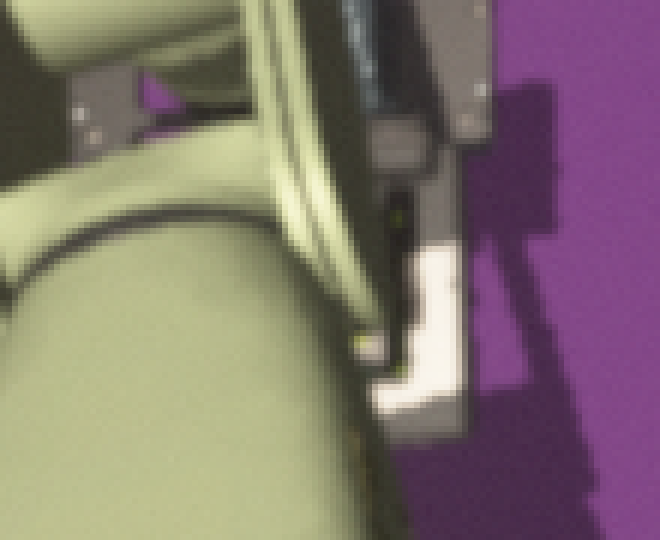

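The arm hides the pack in the top view; only its right edge shows, near crop (400,300). I'll use the wrist camera.

```bash
python3 look.py w2 pack_center charger_catch_top; python3 - <<'E'
from h import *
m=env.camera_model("wrist"); T=np.load("T.npy"); d=np.load("d.npy"); P=cloud(m,T,d); z=P[...,2]
L=np.array([[np.cos(.077),np.sin(.077)],[-np.sin(.077),np.cos(.077)]])
q=(P[...,:2]-[511.2,203.5])@L.T
mk=(z>83)&(z<95)&(abs(q[...,1])<24)&(q[...,0]>-70)&(q[...,0]<45)
print(mk.sum(), np.percentile(q[mk][:,0],[0,1,5,50,95,99,100]).round(1))
E
```

```text
5.425 [581.5 208.6  90. ] [ 1.7998e+02  7.0000e-02 -1.7603e+02] cam [506. 202. 246.] [ 0.26  0.02 -0.96] hand_eye [[-0.0, -0.96, -0.26, 75.28], [1.0, -0.0, 0.0, -0.93], [-0.0, -0.26, 0.96, -155.94], [0.0, 0.0, 0.0, 1.0]]
pack_center 0.89 [556.9 111.7] [498.5 337.8  55.2]
pack_center 0.83 [316.8  91.4] [498.8 202.1  89. ]
charger_catch_top 0.72 [318.8 260.7] [564.3 207.3 126.6]
17658 [-51.4 -49.6 -46.9 -16.7  18.9  22.6  24.3]
```

View pics/w2.png

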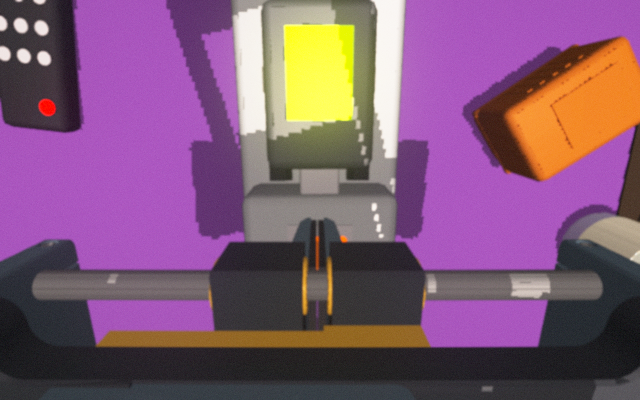

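Wrist view: the pack, label at (319,73), has slid about 14 mm away from the head, so the catch has released. Next I'll rise, go over the pack and grasp it.

Emit:
arm_command([
  {"offset": [0,0,-0.03],"spin": 0},
  {"offset": [0,0,-0.04],"spin": -0.007},
  {"offset": [0.042,0,0],"spin": 0},
  {"offset": [0.042,0,0],"spin": 0},
  {"offset": [0,0,0],"spin": 0},
], jaw=0.091)

```text
time_s: 6.15
ee_pos: [494.3, 201.6, 158.6]
ee_rot: [-180.0, -0.2, -175.6]
force: [0.3, -0.8, 0.7]
gripper_width: 47.5
gripper_force: 0.0
```

Emit:
arm_command([
  {"offset": [0,0,0.02],"spin": 0},
  {"offset": [0,0,0],"spin": 0},
  {"offset": [0,0,0],"spin": 0},
])

```text
time_s: 6.52
ee_pos: [498.3, 202.3, 139.1]
ee_rot: [180.0, 0.0, -175.6]
force: [0.2, -0.4, -0.4]
gripper_width: 77.7
gripper_force: 0.0
```

Emit:
arm_command([
  {"offset": [0,0,0.01],"spin": 0},
  {"offset": [0,0,0.025],"spin": 0},
  {"offset": [0,0,0.025],"spin": 0},
  {"offset": [0,0,0.015],"spin": 0},
  {"offset": [0,0,0],"spin": 0},
])

```text
time_s: 7.15
ee_pos: [496.9, 201.9, 63.0]
ee_rot: [-180.0, -0.1, -175.6]
force: [-0.9, 0.5, 1.7]
gripper_width: 91.2
gripper_force: 0.0
```

Emit:
arm_command([
  {"offset": [0,0,0],"spin": 0},
  {"offset": [0,0,0],"spin": 0},
  {"offset": [0,0,0],"spin": 0},
  {"offset": [0,0,0],"spin": 0},
  {"offset": [0,0,0],"spin": 0},
], jaw=0.045, newtons=12)

```text
time_s: 7.78
ee_pos: [497.7, 202.8, 64.4]
ee_rot: [179.9, 0.1, -175.7]
force: [-0.8, 3.2, 2.1]
gripper_width: 51.9
gripper_force: 12.0
```

Emit:
arm_command([
  {"offset": [0,0,0],"spin": 0},
  {"offset": [0.006,0,0],"spin": 0},
  {"offset": [0.01,0,0],"spin": 0},
  {"offset": [0.01,0,0],"spin": 0},
  {"offset": [0.01,0,0],"spin": 0},
], newtons=30)

```text
time_s: 8.4
ee_pos: [462.3, 199.9, 64.4]
ee_rot: [179.9, 0.2, -175.6]
force: [2.4, 1.8, 2.3]
gripper_width: 52.1
gripper_force: 30.0
```

Emit:
arm_command([
  {"offset": [0.01,0,0],"spin": 0},
  {"offset": [0.012,0,0],"spin": 0},
  {"offset": [0.012,0,0],"spin": 0},
  {"offset": [0,0,0],"spin": 0},
  {"offset": [0,0,0],"spin": 0},
])

```text
time_s: 9.02
ee_pos: [425.7, 196.3, 64.3]
ee_rot: [-180.0, -0.2, -175.6]
force: [-3.2, -0.5, 9.4]
gripper_width: 52.0
gripper_force: 30.0
```

Emit:
arm_command([
  {"offset": [0,0,-0.01],"spin": 0},
  {"offset": [0,0,-0.04],"spin": 0},
  {"offset": [0,0,-0.05],"spin": 0},
  {"offset": [0,-0.03,-0.05],"spin": 0},
  {"offset": [0,-0.05,-0.03],"spin": 0},
])

```text
time_s: 9.65
ee_pos: [433.1, 116.8, 245.6]
ee_rot: [180.0, 0.0, -175.5]
force: [1.1, -0.3, -3.0]
gripper_width: 51.6
gripper_force: 30.0
```

Emit:
arm_command([
  {"offset": [0.01,-0.06,0],"spin": 0},
  {"offset": [0.01,-0.06,0],"spin": 0},
  {"offset": [0.01,-0.06,0],"spin": 0},
  {"offset": [0.01,-0.06,0],"spin": 0},
  {"offset": [0.01,-0.06,0],"spin": 0},
])

```text
time_s: 10.28
ee_pos: [404.7, -187.0, 243.0]
ee_rot: [179.9, -0.2, -175.6]
force: [1.7, 0.2, -2.6]
gripper_width: 52.0
gripper_force: 30.0
```

Emit:
arm_command([
  {"offset": [0,0,0],"spin": 0.1},
  {"offset": [0,0,0],"spin": 0.1},
  {"offset": [0,0,0],"spin": 0},
])

```text
time_s: 10.65
ee_pos: [405.3, -185.4, 242.9]
ee_rot: [179.9, -0.2, 172.9]
force: [-0.6, 0.1, -3.1]
gripper_width: 52.1
gripper_force: 30.0
```

```bash
python3 look.py w3 pack_center vac_bay vac_mouth vac_catch_top; cat > vac.py <<'E'
from h import *
m=env.camera_model("wrist"); T=np.load("T.npy"); d=np.load("d.npy"); P=cloud(m,T,d); z=P[...,2]
x,y=P[...,0],P[...,1]
near=(x>380)&(x<700)&(y<-90)&(y>-300)
print("deck60",rect(P,near&(z>54)&(z<64.5))); print("rails68",rect(P,near&(z>65)&(z<72)))
print("head100",rect(P,near&(z>95)&(z<104)))
print("low->all",rect(P,near&(z>40)&(z<110)))
E
python3 vac.py
```

```text
10.7 [ 405.6 -185.4  243.1] [ 1.7994e+02 -1.6000e-01  1.7300e+02] cam [ 331. -178.  399.] [ 0.26 -0.03 -0.97] hand_eye [[-0.0, -0.96, -0.26, 75.09], [1.0, -0.0, 0.0, -1.01], [-0.0, -0.26, 0.96, -155.94], [0.0, 0.0, 0.0, 1.0]]
pack_center 0.93 [316.  261.4] [ 394.4 -185.5  267.5]
deck60 (((572.5337524414062, -140.363037109375), (8.484214782714844, 1.7449642419815063), 17.518064498901367), np.float64(58.636702082587306), 8)
rails68 (((573.4032592773438, -140.9064483642578), (4.4100446701049805, 0.03687107190489769), 19.19791030883789), np.float64(67.62698844140351), 3)Traceback (most recent call last):
  File "vac.py", line 6, in <module>
    print("head100",rect(P,near&(z>95)&(z<104)))
                    ~~~~^^^^^^^^^^^^^^^^^^^^^^^
  File "h.py", line 24, in rect
    n,l,st,_=cv2.connectedComponentsWithStats(mask.astype(np.uint8)); k=1+np.argmax(st[1:,4]); q=P[l==k]
                                                                          ~~~~~~~~~^^^^^^^^^^
    return _wrapfunc(a, 'argmax', axis=axis, out=out, **kwds)
    return bound(*args, **kwds)
ValueError: attempt to get argmax of an empty sequence
```

View pics/w3.png

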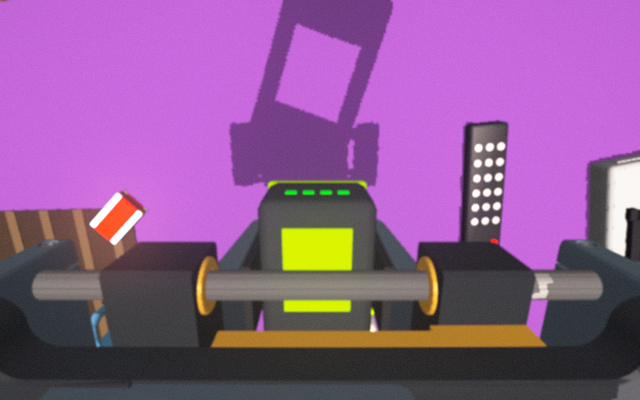

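The held pack, label at (317,262), is square in the grip. The vacuum is hidden behind the gripper. I'll move forward so its rails show above the pack in the image.

Emit:
arm_command([
  {"offset": [-0.045,0,-0.02],"spin": 0},
  {"offset": [-0.045,0,-0.02],"spin": 0},
  {"offset": [-0.045,0,-0.02],"spin": 0},
  {"offset": [-0.045,0,-0.02],"spin": 0},
  {"offset": [0,0,0],"spin": 0},
])

```text
time_s: 11.52
ee_pos: [588.5, -208.2, 323.9]
ee_rot: [-180.0, 0.1, 173.0]
force: [-0.8, 0.5, -2.3]
gripper_width: 52.0
gripper_force: 30.0
```

```bash
python3 look.py w4 vac_bay vac_mouth vac_catch_top;python3 vac.py
```

```text
11.575 [ 586.3 -207.9  323.2] [ 1.7999e+02 -6.0000e-02  1.7300e+02] cam [ 513. -200.  480.] [ 0.26 -0.03 -0.96] hand_eye [[-0.0, -0.96, -0.26, 75.1], [1.0, -0.0, 0.0, -1.01], [-0.0, -0.26, 0.96, -155.94], [0.0, 0.0, 0.0, 1.0]]
vac_bay 0.78 [329.4  96.6] [ 501.9 -183.    59.3]
vac_mouth 0.58 [325.8  69.9] [ 471.  -183.8   59.5]
vac_catch_top 0.82 [326.6 163.2] [ 575.3 -196.2  105.4]
deck60 (((485.9379577636719, -184.82449340820312), (87.10816955566406, 130.4853057861328), 85.36443328857422), np.float64(59.06201579052788), 6201)
rails68 (((518.5946655273438, -163.4150848388672), (15.649638175964355, 68.02923583984375), 83.13216400146484), np.float64(67.09913790799729), 672)
head100 (((581.9188842773438, -188.6148681640625), (102.5510025024414, 51.66414260864258), 70.96002197265625), np.float64(99.18401681162487), 1826)
low->all (((523.4542846679688, -187.3701629638672), (105.88475799560547, 210.96913146972656), 85.2685317993164), np.float64(60.13141047272504), 11832)
```

View pics/w4.png

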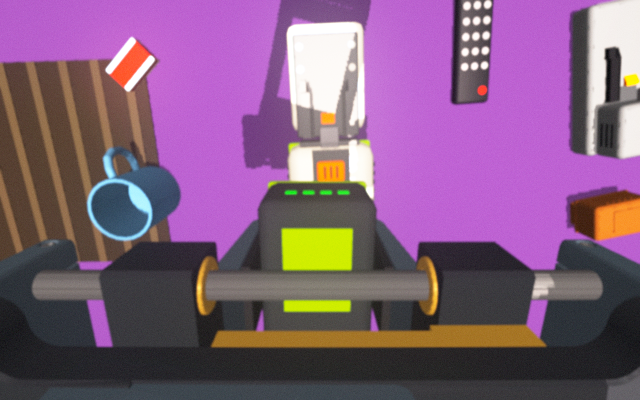

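Wrist view: the vacuum deck and rails are at (327,80), the orange catch at (330,172), clear of the mug at (135,195). Next I'll fit the vacuum's axis and the rails.

```bash
python3 - <<'E'
from h import *
m=env.camera_model("wrist"); T=np.load("T.npy"); d=np.load("d.npy"); P=cloud(m,T,d); z=P[...,2]
x,y=P[...,0],P[...,1]; near=(x>400)&(x<650)&(y<-90)&(y>-290)
dk=near&(z>55)&(z<63); 
# side edges per slice -> axis fit
def fit(a):
    c,s=np.cos(a),np.sin(a); u=(x-503)*c+(y+186)*s; v=-(x-503)*s+(y+186)*c; return u,v
a=np.radians(-4.7)
for _ in range(3):
    u,v=fit(a); al=near&(z>40)&(z<110); L=[];Rr=[];C=[]
    for k in range(-75,30,4):
        q=v[al&(abs(u-k)<2)]
        if len(q)>20: C.append(k);L.append(q.min());Rr.append(q.max())
    pl=np.polyfit(C,L,1);pr=np.polyfit(C,Rr,1); a+=np.arctan((pl[0]+pr[0])/2)
u,v=fit(a);print("yaw",np.degrees(a),"edges",np.polyval(pl,0),np.polyval(pr,0),"rear u",np.percentile(u[dk],[0,.3,1]))
print("pl,pr slopes",pl[0],pr[0])
rl=near&(z>64.5)&(z<72)
for k in range(-45,45,5):
    q=v[rl&(abs(u-k)<2.5)]; q2=q[q<0];q3=q[q>0]
    print(k,len(q2),len(q3),[np.round([w.min(),w.max()],1).tolist() for w in(q2,q3) if len(w)])
hsv=cv2.cvtColor(cv2.imread("pics/w4.png"),cv2.COLOR_BGR2HSV); o=(hsv[...,0]>5)&(hsv[...,0]<18)&(hsv[...,1]>180)&near&(z>80)&(z<115)
print("orange u,v",o.sum(),u[o].min(),u[o].max(),v[o].min(),v[o].max(),np.median(z[o]))
# held pack top
t=(z>330)&(z<360)&(abs(x-586)<50)&(abs(y+208)<40)
if t.sum(): print("pack",cv2.minAreaRect(P[t][:,:2].astype(np.float32)),np.median(z[t]))
E
```

```text
yaw -4.0858811406634565 edges -45.65489330044334 45.47438315486572 rear u [-81.79671332 -80.59577871 -79.38570857]
pl,pr slopes -0.005321091664437467 0.005323860041159793
-45 0 0 []
-40 0 0 []
-35 0 0 []
-30 0 0 []
-25 0 0 []
-20 15 19 [[-33.9, -22.1], [20.8, 32.8]]
-15 50 45 [[-34.4, -21.1], [19.5, 32.7]]
-10 51 51 [[-33.5, -19.0], [18.1, 32.6]]
-5 49 53 [[-33.5, -18.0], [16.7, 32.5]]
0 51 49 [[-31.6, -18.2], [16.6, 29.8]]
5 55 53 [[-32.0, -18.5], [16.4, 29.6]]
10 49 52 [[-32.3, -18.7], [16.3, 29.6]]
15 47 50 [[-32.5, -19.0], [16.1, 30.5]]
20 52 51 [[-31.7, -18.1], [17.1, 30.6]]
25 50 54 [[-32.0, -2.6], [1.0, 30.4]]
30 60 57 [[-32.3, -0.2], [2.2, 30.3]]
35 48 49 [[-32.6, -18.9], [16.6, 30.3]]
40 45 46 [[-31.7, -19.2], [16.6, 30.1]]
orange u,v 214 71.4093723690405 93.49893998109219 -16.442576871114593 14.884127450467652 107.05667078928991
pack ((583.106689453125, -208.63250732421875), (76.5638656616211, 66.99991607666016), 83.33586883544922) 347.6757530346729
```

Rails: mouth at about u = -22, centre line at v = -1, yaw about -4.2°. The cradle is therefore about 7 mm in. I'll place the pack above the open deck before the mouth.

Emit:
arm_command([
  {"offset": [0,0,0],"spin": -0.049},
  {"offset": [0.049,0.0049,0.02],"spin": 0},
  {"offset": [0.049,0.0049,0.03],"spin": 0},
  {"offset": [0.0487,0.0049,0.035],"spin": 0},
  {"offset": [0,0,0.05],"spin": 0},
])

```text
time_s: 12.35
ee_pos: [436.2, -181.7, 189.4]
ee_rot: [-180.0, 0.1, 175.7]
force: [1.2, -0.3, -1.8]
gripper_width: 51.8
gripper_force: 30.0
```

Emit:
arm_command([
  {"offset": [0,0,0.05],"spin": 0},
  {"offset": [0,0,0.03],"spin": 0},
  {"offset": [0,0,0],"spin": 0},
  {"offset": [0,0,0],"spin": 0},
])

```text
time_s: 12.85
ee_pos: [440.7, -182.9, 110.3]
ee_rot: [-180.0, 0.1, 175.7]
force: [1.0, -0.1, -3.1]
gripper_width: 51.9
gripper_force: 30.0
```

Emit:
arm_command([
  {"offset": [0,0,0.01],"spin": 0},
  {"offset": [0,0,0.006],"spin": 0},
  {"offset": [0,0,0],"spin": 0},
  {"offset": [0,0,0],"spin": 0},
])

```text
time_s: 13.35
ee_pos: [440.3, -182.6, 93.0]
ee_rot: [-180.0, 0.0, 175.7]
force: [0.5, -0.2, -2.1]
gripper_width: 52.0
gripper_force: 30.0
```

Emit:
arm_command([
  {"offset": [0,0,0.001],"spin": 0},
  {"offset": [0,0,0.001],"spin": 0},
  {"offset": [0,0,0],"spin": 0},
])

```text
time_s: 13.72
ee_pos: [440.1, -182.5, 90.9]
ee_rot: [180.0, -0.0, 175.7]
force: [0.6, -0.1, -3.4]
gripper_width: 52.0
gripper_force: 30.0
```

Emit:
arm_command([
  {"offset": [0,0,0.001],"spin": 0},
  {"offset": [0,0,0],"spin": 0},
])

```text
time_s: 13.98
ee_pos: [440.2, -182.6, 90.2]
ee_rot: [-180.0, 0.0, 175.7]
force: [0.4, 0.5, -0.7]
gripper_width: 52.2
gripper_force: 30.0
```

Emit:
arm_command([
  {"offset": [0,0,-0.0005],"spin": 0},
  {"offset": [-0.005,0,0],"spin": 0},
  {"offset": [-0.005,0,0],"spin": 0},
  {"offset": [-0.002,0,0],"spin": 0},
  {"offset": [0,0,0],"spin": 0},
])

```text
time_s: 14.6
ee_pos: [452.3, -183.4, 90.3]
ee_rot: [180.0, -0.0, 175.7]
force: [-0.3, 0.0, -3.2]
gripper_width: 51.5
gripper_force: 30.0
```

Emit:
arm_command([
  {"offset": [-0.003,0,0],"spin": 0},
  {"offset": [-0.003,0,0],"spin": 0},
  {"offset": [0,0,0],"spin": 0},
])

```text
time_s: 14.98
ee_pos: [458.4, -183.9, 90.4]
ee_rot: [180.0, 0.0, 175.7]
force: [0.2, 0.5, -2.9]
gripper_width: 52.2
gripper_force: 30.0
```

Emit:
arm_command([
  {"offset": [-0.003,0,0],"spin": 0},
  {"offset": [-0.003,0,0],"spin": 0},
  {"offset": [0,0,0],"spin": 0},
])

```text
time_s: 15.35
ee_pos: [464.0, -184.0, 90.3]
ee_rot: [180.0, -0.0, 175.7]
force: [0.1, 1.6, -3.3]
gripper_width: 51.6
gripper_force: 30.0
```

Emit:
arm_command([
  {"offset": [-0.003,0.0003,0],"spin": 0},
  {"offset": [-0.003,0,0],"spin": 0},
  {"offset": [0,0,0],"spin": 0},
])

```text
time_s: 15.72
ee_pos: [470.6, -184.2, 90.3]
ee_rot: [180.0, 0.0, 175.7]
force: [0.0, 2.9, -3.0]
gripper_width: 52.3
gripper_force: 30.0
```

Emit:
arm_command([
  {"offset": [-0.003,0,0],"spin": 0},
  {"offset": [-0.003,0,0],"spin": 0},
  {"offset": [-0.002,0,0],"spin": 0},
  {"offset": [0,0,0],"spin": 0},
])

```text
time_s: 16.23
ee_pos: [478.3, -184.9, 90.3]
ee_rot: [180.0, 0.0, 175.7]
force: [-0.9, 3.4, -2.3]
gripper_width: 51.6
gripper_force: 30.0
```

Emit:
arm_command([
  {"offset": [-0.003,0,0],"spin": 0},
  {"offset": [-0.003,0,0],"spin": 0},
  {"offset": [-0.002,0,0],"spin": 0},
  {"offset": [0,0,0],"spin": 0},
])

```text
time_s: 16.73
ee_pos: [486.3, -185.5, 90.3]
ee_rot: [180.0, 0.0, 175.7]
force: [-0.7, 4.0, -3.6]
gripper_width: 51.8
gripper_force: 30.0
```

Emit:
arm_command([
  {"offset": [-0.003,0.0006,0],"spin": 0},
  {"offset": [-0.003,0,0],"spin": 0},
  {"offset": [0,0,0],"spin": 0},
])

```text
time_s: 17.1
ee_pos: [492.9, -185.8, 90.5]
ee_rot: [-180.0, 0.1, 175.7]
force: [-0.2, 3.3, -4.1]
gripper_width: 52.0
gripper_force: 30.0
```

Emit:
arm_command([
  {"offset": [-0.002,0,0],"spin": 0},
  {"offset": [-0.002,0,0],"spin": 0},
  {"offset": [-0.002,0,0],"spin": 0},
  {"offset": [0,0,0],"spin": 0},
])

```text
time_s: 17.6
ee_pos: [498.7, -186.1, 90.6]
ee_rot: [-180.0, 0.1, 175.7]
force: [-0.8, 1.8, -3.0]
gripper_width: 51.7
gripper_force: 30.0
```

```bash
python3 -c "
from workcell import env
s=env.state();print(s['torque'],s['force'],s['ee_pos'])"
```

```text
[ 0.34704514  0.02668121 -0.00671514] [-0.79209758  1.76509987 -3.0143854 ] [ 498.68634764 -186.14829808   90.59811677]
```

Good. I'll keep going in small steps.

Emit:
arm_command([
  {"offset": [-0.002,0,0],"spin": 0},
  {"offset": [-0.002,0,0],"spin": 0},
  {"offset": [0,0,0],"spin": 0},
])

```text
time_s: 17.98
ee_pos: [501.7, -186.3, 90.4]
ee_rot: [-180.0, -0.0, 175.7]
force: [-4.4, 1.3, -1.2]
gripper_width: 52.0
gripper_force: 30.0
```

Emit:
arm_command([
  {"offset": [-0.002,0,0],"spin": 0},
  {"offset": [-0.002,0,0],"spin": 0},
  {"offset": [0,0,0],"spin": 0},
])

```text
time_s: 18.35
ee_pos: [505.9, -186.6, 90.3]
ee_rot: [-180.0, -0.0, 175.7]
force: [-3.7, 1.5, -0.0]
gripper_width: 51.7
gripper_force: 30.0
```

Emit:
arm_command([
  {"offset": [-0.0015,0,0],"spin": 0},
  {"offset": [-0.0015,0,0],"spin": 0},
  {"offset": [0,0,0],"spin": 0},
])

```text
time_s: 18.73
ee_pos: [508.6, -186.8, 90.3]
ee_rot: [180.0, -0.1, 175.7]
force: [-5.9, 0.3, -0.3]
gripper_width: 51.9
gripper_force: 30.0
```

Emit:
arm_command([
  {"offset": [-0.0015,0,0],"spin": 0},
  {"offset": [-0.0005,0,0],"spin": 0},
  {"offset": [0,0,0],"spin": 0},
])

```text
time_s: 19.1
ee_pos: [510.4, -187.0, 90.3]
ee_rot: [-180.0, -0.1, 175.7]
force: [-5.6, 0.8, 0.1]
gripper_width: 51.9
gripper_force: 30.0
```

Emit:
arm_command([
  {"offset": [-0.001,0,0],"spin": 0},
  {"offset": [0,0,0],"spin": 0},
  {"offset": [0,0,0],"spin": 0},
])

```text
time_s: 19.48
ee_pos: [511.3, -187.0, 90.3]
ee_rot: [180.0, -0.1, 175.7]
force: [-6.7, 0.5, 1.0]
gripper_width: 52.2
gripper_force: 30.0
```

Emit:
arm_command([
  {"offset": [-0.001,0,0],"spin": 0},
  {"offset": [0,0,0],"spin": 0},
  {"offset": [0,0,0],"spin": 0},
])

```text
time_s: 19.85
ee_pos: [512.3, -187.1, 90.3]
ee_rot: [180.0, -0.1, 175.7]
force: [-6.6, 0.1, 0.3]
gripper_width: 51.8
gripper_force: 30.0
```

Emit:
arm_command([
  {"offset": [-0.001,0,0],"spin": 0},
  {"offset": [0,0,0],"spin": 0},
  {"offset": [0,0,0],"spin": 0},
])

```text
time_s: 20.23
ee_pos: [513.1, -187.1, 90.3]
ee_rot: [180.0, -0.1, 175.7]
force: [-5.2, 1.4, 0.1]
gripper_width: 51.9
gripper_force: 30.0
```

Emit:
arm_command([
  {"offset": [-0.001,0,0],"spin": 0},
  {"offset": [0,0,0],"spin": 0},
  {"offset": [0,0,0],"spin": 0},
])

```text
time_s: 20.6
ee_pos: [514.0, -187.2, 90.3]
ee_rot: [180.0, -0.1, 175.7]
force: [-6.4, 0.8, -0.2]
gripper_width: 52.0
gripper_force: 30.0
```

Emit:
arm_command([
  {"offset": [-0.001,0,0],"spin": 0},
  {"offset": [0,0,0],"spin": 0},
  {"offset": [0,0,0],"spin": 0},
])

```text
time_s: 20.98
ee_pos: [514.9, -187.3, 90.3]
ee_rot: [180.0, -0.1, 175.7]
force: [-6.8, 0.2, -0.2]
gripper_width: 51.8
gripper_force: 30.0
```

Emit:
arm_command([
  {"offset": [-0.001,0,0],"spin": 0},
  {"offset": [0,0,0],"spin": 0},
  {"offset": [0,0,0],"spin": 0},
])

```text
time_s: 21.35
ee_pos: [515.1, -187.3, 90.2]
ee_rot: [180.0, -0.2, 175.7]
force: [-8.5, 1.0, 0.5]
gripper_width: 51.6
gripper_force: 30.0
```

Emit:
arm_command([
  {"offset": [-0.001,0,0],"spin": 0},
  {"offset": [0,0,0],"spin": 0},
  {"offset": [0,0,0],"spin": 0},
])

```text
time_s: 21.72
ee_pos: [515.2, -187.3, 90.2]
ee_rot: [180.0, -0.3, 175.7]
force: [-10.6, 0.6, 3.2]
gripper_width: 51.7
gripper_force: 30.0
```

Emit:
arm_command([
  {"offset": [-0.001,0,0],"spin": 0},
  {"offset": [0,0,0],"spin": 0},
  {"offset": [0,0,0],"spin": 0},
])

```text
time_s: 22.1
ee_pos: [515.3, -187.3, 90.2]
ee_rot: [180.0, -0.5, 175.7]
force: [-13.2, 0.1, 5.4]
gripper_width: 51.9
gripper_force: 30.0
```

Emit:
arm_command([
  {"offset": [-0.001,0,0],"spin": 0},
  {"offset": [0,0,0],"spin": 0},
  {"offset": [0,0,0],"spin": 0},
])

```text
time_s: 22.48
ee_pos: [515.5, -187.3, 90.2]
ee_rot: [180.0, -0.6, 175.7]
force: [-13.8, -0.4, 6.5]
gripper_width: 51.8
gripper_force: 30.0
```

Emit:
arm_command([
  {"offset": [0.003,0,0],"spin": 0},
  {"offset": [0.002,0,0],"spin": 0},
  {"offset": [0,0,0],"spin": 0},
])

```text
time_s: 22.85
ee_pos: [514.3, -187.2, 90.3]
ee_rot: [180.0, -0.1, 175.7]
force: [-5.9, -0.1, -0.8]
gripper_width: 51.8
gripper_force: 30.0
```

Emit:
arm_command([
  {"offset": [0.001,0,0],"spin": 0},
  {"offset": [0.001,0,0],"spin": 0},
  {"offset": [0,0,0],"spin": 0},
])

```text
time_s: 23.22
ee_pos: [512.9, -187.1, 90.3]
ee_rot: [180.0, -0.0, 175.7]
force: [-4.2, 0.0, -1.0]
gripper_width: 51.7
gripper_force: 30.0
```

Emit:
arm_command([
  {"offset": [0.001,0,0],"spin": 0},
  {"offset": [0,0,0],"spin": 0},
  {"offset": [0,0,0],"spin": 0},
])

```text
time_s: 23.6
ee_pos: [512.6, -187.1, 90.4]
ee_rot: [-180.0, 0.1, 175.7]
force: [-1.0, 1.8, -4.9]
gripper_width: 52.1
gripper_force: 30.0
```

Emit:
arm_command([
  {"offset": [0.001,0,0],"spin": 0},
  {"offset": [0,0,0],"spin": 0},
  {"offset": [0,0,0],"spin": 0},
])

```text
time_s: 23.98
ee_pos: [512.3, -187.1, 90.5]
ee_rot: [-180.0, 0.2, 175.7]
force: [3.1, 0.9, -8.6]
gripper_width: 51.9
gripper_force: 30.0
```

The pull is now held by the catch, so the pack is locked. I'll relax the pull, release and rise.

Emit:
arm_command([
  {"offset": [-0.0015,0,0],"spin": 0},
  {"offset": [0,0,0],"spin": 0},
  {"offset": [0,0,0],"spin": 0},
])

```text
time_s: 24.35
ee_pos: [512.5, -187.1, 90.5]
ee_rot: [180.0, 0.0, 175.7]
force: [2.7, 0.7, -6.1]
gripper_width: 52.1
gripper_force: 30.0
```

Emit:
arm_command([
  {"offset": [0,0,0],"spin": 0},
  {"offset": [0,0,0],"spin": 0},
  {"offset": [0,0,0],"spin": 0},
  {"offset": [0,0,0],"spin": 0},
  {"offset": [0,0,0],"spin": 0},
], jaw=0.08)

```text
time_s: 24.98
ee_pos: [512.5, -187.0, 90.5]
ee_rot: [180.0, 0.0, 175.7]
force: [-0.5, 0.9, -0.1]
gripper_width: 80.2
gripper_force: 0.0
```

Emit:
arm_command([
  {"offset": [0,0,-0.02],"spin": 0},
  {"offset": [0,0,-0.04],"spin": 0},
  {"offset": [0,0,-0.05],"spin": 0},
  {"offset": [0,0,-0.05],"spin": 0},
  {"offset": [0,0,-0.05],"spin": 0},
])

```text
time_s: 25.6
ee_pos: [512.2, -187.0, 302.1]
ee_rot: [180.0, 0.0, 175.7]
force: [0.8, 0.3, 0.2]
gripper_width: 80.2
gripper_force: 0.0
```

Emit:
arm_command([
  {"offset": [0,0,0],"spin": 0},
  {"offset": [0,0,0],"spin": 0},
])

```text
time_s: 25.85
ee_pos: [512.0, -186.9, 299.6]
ee_rot: [180.0, -0.1, 175.7]
force: [-0.6, 0.6, -0.6]
gripper_width: 80.2
gripper_force: 0.0
```

```bash
python3 look.py w5 pack_center vac_bay; python3 - <<'E'
from h import *
m=env.camera_model("wrist"); T=np.load("T.npy"); d=np.load("d.npy"); P=cloud(m,T,d); z=P[...,2]
mk=(z>108)&(z<122)&(abs(P[...,0]-512)<70)&(abs(P[...,1]+187)<50); print(rect(P,mk))
E
```

```text
25.9 [ 511.7 -186.8  298.9] [ 1.7994e+02 -1.6000e-01  1.7571e+02] cam [ 437. -182.  456.] [ 0.26 -0.02 -0.96] hand_eye [[-0.0, -0.96, -0.26, 75.14], [1.0, -0.0, 0.0, -0.99], [-0.0, -0.26, 0.96, -155.94], [0.0, 0.0, 0.0, 1.0]]
pack_center 0.95 [316.3 179.4] [ 508.2 -187.8  115.3]
(((511.9105529785156, -188.2919921875), (51.73686599731445, 74.48877716064453), 86.08570861816406), np.float64(114.29800146722641), 3296)
```

View pics/w5.png

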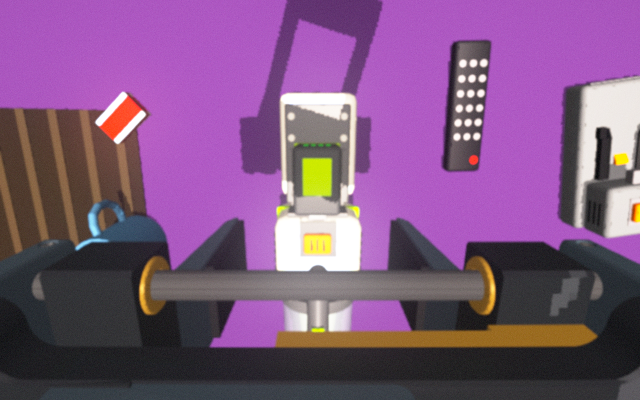

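The pack (label at (317,177)) sits home at x≈512 after release; it has not sprung back, and the gripper is clear.

```bash
python3 -c "
from workcell import env
print(env.job_done())"
```

```text
the job is handed in; nothing more can be done
None
```

The job is handed in: the pack is fully home and locked on the vacuum's rails, released, and stayed put when I let go, with the arm clear and about 26 of the 61 s used; no verdict came back.

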